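Refit the return spring of the tensioner arm

TASK

Refit the return spring on the belt tensioner: put the spring's round peg fully down into the hole at the end of the swinging arm, then stretch the spring by its pull ring and hook its open hook behind the far headed stud, so that the spring stays on by itself, stretched, and holds the arm against its stop block. Leave the screwdriver, the carton, the tape roll and the power bank where they are.

Things in the scene. Friction and masses are not known exactly. Their poses are not given: they have to be found in the camera images.
- rig: Grey painted base plate screwed to the bench in front of the monitor (swing the arm clear of the screen), 200 mm (its x) by 300 mm (its y), 8 mm thick. Origin: centre of its underside, on the bench (z = 0); z up. The tensioner arm's pivot bolt is at x = 65, y = 85 mm; +x is the side away from the robot. A dark stop block, 18 x 14 x 20 mm high, stands at x = 36, y = 66 mm.
- stud (a point): Foot of the fixed steel stud, on the top face of the plate (8 mm above the bench), at x = 0, y = -65 mm of the plate. The shank is 12 mm thick and 21 mm high; above it is a head 21 mm across, up to 26 mm above the plate, so the hook must come in from the side, below the head.
- crank_hole (a point): Centre of the mouth of the round 13 mm through hole near the free end of the dark steel tensioner arm; the arm is a bell crank 16 mm thick lying on the plate, so the mouth is 24 mm above the bench; there is 7.5 mm of arm round the hole. It is 65 mm from the pivot. This point moves with the arm.
- stop_hole (a point): Fixed point: where the centre of the hole's mouth is when the arm is against its stop, x = 0, y = 85 mm of the plate, 24 mm above the bench, 150 mm from the stud.
- crank (a joint): Swing of the tensioner arm about its upright pivot, rad: 0 = against the stop block, up to 0.6 = swung away from the stud (the hole moves to the plate's +y). It stays where it is left (about 4 N at the hole moves it); the other leg carries a white flanged roller, 34 mm across, up to 47 mm above the bench, at 50 mm from the pivot.
- spring: Loose steel tension spring, about 200 mm long, lying level. Origin: under the peg, at the spring's underside; x runs from the peg to the pull ring, z up. Order along x: peg with a square plug on top, coil (21 mm across, x = 20 to 66 mm at rest, axis 21 mm up; stretches along x only, does not bend), an end block, the open hook, the pull ring. Peg, hook and ring all reach down to the underside.
- plug (a point): Grip point in the middle of the square plug above the peg, 27 mm above the spring's underside, 4 mm from the peg's axis towards the ring. The plug is 14 mm wide across the spring (grip it so), 28 mm long, and reaches from 14 to 36 mm above the underside.
- peg_tip (a point): Lowest point of the peg, on its axis. The peg is an upright round pin 10 mm thick, 14 mm long, with a round tip. Fully down, the plug lies on the arm and the tip is 14 mm below the hole's mouth; the spring can then swing about the peg.
- hook_seat (a point): Middle of the space inside the open hook, at its underside, where the stud's axis lies when hooked; 115 mm from the peg's axis at rest. Hook: 10 mm round bar lying flat; side bar on the spring's -y side, end bar 11 mm (to its middle) farther from the peg, lip on the +y side, which reaches 3 mm past this point towards the peg. 17 mm wide inside.
- ring_centre (a point): Centre of the pull ring beyond the hook, on the spring's axis, 39 mm beyond hook_seat; the ring lies flat, 10 mm round bar, 46 mm inside, 66 mm outside, its middle 5 mm above the spring's underside. Shut fingers go into it from above and can pull it.
- spring_hook (a joint): Stretch of the spring in m: 0 at rest, at most 0.075. The pull is about 1.3 N plus 250 N per m of stretch; hooked on the stud with the arm at its stop the stretch is about 0.035 (10 N).
- driver: Red-handled screwdriver, 150 mm, lying on the far part of the plate; leave it. Origin: middle of its underside.
- carton: Small cardboard parts carton, 60 x 86 x 45 mm, left of the rig near the bench's front edge; leave it. Origin: middle of its underside.
- tape: Roll of masking tape, 91 mm across, 24 mm high, left of the rig; leave it. Origin: middle of its underside.
- bank: Black power bank, 50 x 100 x 16 mm, right of the rig; leave it. Origin: middle of its underside.
- hook_mouth (a point): Middle of the hook's mouth (35 mm wide), on the spring's +y side between lip and end block. To let the stud in sideways the hook must be 10 to 20 mm farther out than when seated. With the spring lying from the arm's hole towards the stud, its +y side is the plate's +x side: the hook must come to the stud from the plate's -x side, then go back towards the arm.

How it is judged:
On the way, in this order (a step that is already met when the one before it is completed fails the run):
1. the peg is down in the arm's hole (horizontal distance between peg_tip and crank_hole below 0.005 m and z of peg_tip in the frame of crank_hole below -0.009 m), for 0.2 s.
2. the spring is drawn out, its peg still in the hole (value of joint spring_hook above 0.025 m and horizontal distance between peg_tip and crank_hole below 0.006 m and z of peg_tip in the frame of crank_hole below -0.008 m), for 0.1 s.
At the end, for the whole second after the job is handed in: Peg in the arm's hole (tip 9 mm or more below the mouth, within 6 mm of its axis); hook round the stud's shank below the head (seat within 7 mm of the stud, under 10 mm above the plate); spring stretched over 25 mm and still; arm within 0.04 rad of its stop (horizontal distance between peg_tip and crank_hole below 0.006 m and z of peg_tip in the frame of crank_hole below -0.009 m and horizontal distance between hook_seat and stud below 0.007 m and z of hook_seat in the frame of stud below 0.01 m and value of joint spring_hook above 0.025 m and value of joint crank below 0.04 rad and linear speed of spring below 0.02 m/s); the robot touches nothing.
It fails at once if the screwdriver is pushed more than 30 mm (distance of driver from where it was at the start of the episode above 0.03 m).
It fails at once if the carton is pushed more than 30 mm (distance of carton from where it was at the start of the episode above 0.03 m).
It fails at once if the tape roll is pushed more than 30 mm (distance of tape from where it was at the start of the episode above 0.03 m).
It fails at once if the power bank is pushed more than 30 mm (distance of bank from where it was at the start of the episode above 0.03 m).
It also fails if it takes over 64 s, if anything falls off the work surface, if the arm or the gripper's body presses on something with over 40 N, if the wrist force passes 120 N, or if a joint passes its speed limit or range.

ROBOT

A 7-joint arm with a two-finger parallel gripper is mounted at the origin on a cart in front of the work surface, level with it; the furniture and walls round the work are solid. World frame = base frame: x ahead of the robot, y to its left, z up, the work surface at z = 0. Lengths are in m, angles in rad, forces in N, time in s.
With the tool pointing down it reaches from about 0.4 to 0.925 m from the base axis. Payload 5.6 kg.
Tool frame: the origin (TCP) lies between the finger pads; the fingertips stand 19 mm ahead of it and the grasp point (between the pads) is the TCP (ctrl.tip_extent is the distance from the TCP to the fingertips, in m); z points along the fingers, y is the line along which they close (so a half turn about z gives the same grasp; the last joint's range is limited). The gripper opens to 85 mm and grips with 20 to 120 N. Pads are 22 mm wide; open, the fingers measure 114 mm over their backs; the gripper's body (76 mm by 85 mm) begins 54 mm behind the grasp point. The pads swing forward as they close: fully open they stand 13 mm farther back than shut.
Start: joints at [-0.043, 0.468, -0.012, 1.603, 0.006, 1.071, -0.056], TCP at [0.65, -0, 0.25] pointing down, gripper open.
Joint ranges: [-2.53, 2.53], [-0.31, 2.02], [-1.57, 1.55], [0.28, 2.44], [-1.29, 4.43], [0.15, 1.84], [-2.92, 2.92]. Speed limits (rad/s): [2.57, 2.57, 3.14, 3.14, 3.14, 3.14, 3.14].

INTERFACE

Orientations are given as a rotation vector (axis times angle).
In Python, from station import ctrl, viewer gives the robot as it stands.
- The arm moves only by the shell command python3 -m pendant 'ROWS'. ROWS is JSON, a list of rows, each a list of 7 numbers: the shift along the world's x, y, z in m, then the turn, a rotation vector about the world's x, y, z in rad, then the opening, from -1 (shut) to 1 (fully open). In form: [[tx, ty, tz, ax, ay, az, hand], ...]. A call has exactly 8 rows; each row is the pose to reach, as a shift and turn from the pose commanded when the call began; what a row does not reach only later rows make up. A row lasts 1/10 s, in which the tool goes at most 50 mm and 8.59 degrees, less where a joint would pass 70% of its speed; a pose out of reach is approached as far as the arm can. A call with a gripper value outside its range is refused whole. The fingers move at their own pace and stop on an object; the grip force is fixed at half the most. Time passes only in rows, so rows that repeat a pose let the fingers close, or fill a call up. It gives the time, the measured TCP pose, the force, the opening and the grip force at its end, in the units of the state.
- ctrl.state(): the state, without advancing time (a new reading comes with each control period).
- viewer.snapshot(name): name is "scene" or "side" or "wrist"; returns a dict with "pixels" (384x512x3 uint8, red, green, blue), "camera_matrix" (3x3 intrinsics, pixels), "dist_coeffs" ([k1, k2, p1, p2, k3] as OpenCV has them; the pictures are not rectified), "R" (3x3) and "t" (3): a world point X has camera coordinates R X + t; the wrist camera has in their place "mount" (4x4, takes a point from camera to tool coordinates, whose origin is the TCP and whose axes are the flange's). Camera axes: x right, y down, z forward; pixel columns grow to the right and rows downward; lengths in m; the calibration is good to about 2 mm. A picture is of the moment at which its call begins: read the wrist's pose just before it. There is no depth.
- ctrl.finish_job(): hands the job in; it is judged then, once.
The state is a dict: "time": time; "joints": joint angles; "dq": joint speeds; "joint_efforts": joint torques, N m; "position": TCP position; "eef_rot": TCP orientation; "wrist_force": force on the tool from outside, world axes, zero at the start; "moment": the same for the moment, N m; "finger_gap": finger opening in m; "grasp_force": force on a finger pad.
Only numpy, scipy, OpenCV 4.12 (cv2) and the standard library are available. Lean on these libraries where they do the work, as an engineer would, in place of code of your own. Each camera call takes 0.05 s, during which the arm holds its last target. There are 200 camera calls.

## Working session

There is one attempt and no reset: what is moved stays moved. The work goes in short steps, Python scripts to look and compute and a shell command to move; the robot and the scene stay as the last step left them, time stands still between calls to the robot, and variables do not carry over. Pictures are saved under pics/ and viewed, at most 10 in all, crops included, and the job is handed in when it is done.

```bash
mkdir -p pics; ls; cat > h.py <<'E'
import numpy as np, cv2
from scipy.spatial.transform import Rotation as Rn
from station import ctrl, viewer
def snap(name,fn=None):
    st=ctrl.state(); s=viewer.snapshot(name)
    K=np.array(s["camera_matrix"]);D=np.array(s["dist_coeffs"])
    if name=="wrist":
        M=np.array(s["mount"]);T=np.eye(4);T[:3,:3]=Rn.from_rotvec(st["eef_rot"]).as_matrix();T[:3,3]=st["position"]
        W=np.linalg.inv(T@M);R,t=W[:3,:3],W[:3,3]
    else: R,t=np.array(s["R"]),np.array(s["t"])
    if fn: cv2.imwrite("pics/"+fn,s["pixels"][:,:,::-1])
    np.savez("pics/"+(fn or name)+".npz",K=K,D=D,R=R,t=t)
    return s["pixels"]
def cam(fn): return np.load("pics/"+fn+".npz")
def world(fn,uv,z):
    c=cam(fn);p=cv2.undistortPoints(np.array(uv,float).reshape(-1,1,2),c["K"],c["D"]).reshape(-1,2)
    d=np.c_[p,np.ones(len(p))]@c["R"]; o=-c["R"].T@c["t"]
    return o+d*((np.broadcast_to(z,len(p))-o[2])/d[:,2])[:,None]
def proj(fn,X):
    c=cam(fn);return cv2.projectPoints(np.array(X,float).reshape(-1,1,3),cv2.Rodrigues(c["R"])[0],c["t"],c["K"],c["D"])[0].reshape(-1,2)
E
python3 - <<'E'
from h import *
a=snap("scene","s0.png");b=snap("wrist","w0.png");c=snap("side","d0.png")
cv2.imwrite("pics/m0.png",cv2.resize(np.hstack([a,c]),(800,300),interpolation=cv2.INTER_AREA)[:,:,::-1])
s=ctrl.state();print(s["position"],s["eef_rot"],s["time"])
E
```

```text
pics
[ 6.49602650e-01 -7.39070997e-05  2.49551766e-01] [-2.22087567e+00 -2.22073216e+00  1.63700271e-03] 0.15
```

View pics/s0.png

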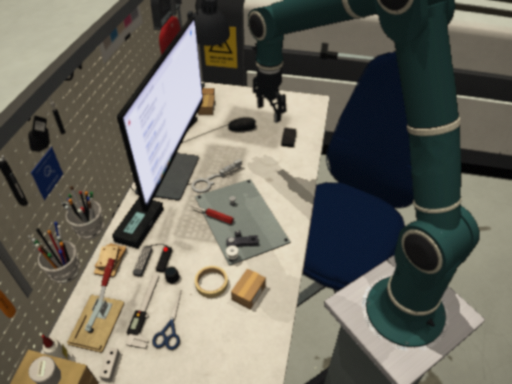

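View pics/w0.png

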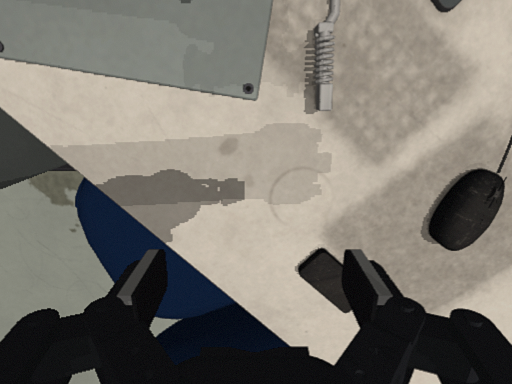

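The scene camera shows the plate with corners near (249,180), (288,243) and (228,262). The spring ring is near (205,185) and the driver near (218,215). The wrist view shows the spring plug at (323,95), with the coil running upward and a plate corner at (256,99).

```bash
python3 - <<'E'
from h import *
np.set_printoptions(precision=3,suppress=True)
print(world("s0.png",[(249,180),(288,243),(228,262),(193,197),(233,200),(245,239),(203,186),(240,163),(211,281),(249,289),(289,137)],[.008,.008,.008,.008,.034,.024,.005,.03,.02,.04,.016]))
print(world("w0.png",[(256,99),(248,89),(324,84),(325,109),(321,25)],[.008,.008,.036,.036,.02]))
a=cv2.imread("pics/s0.png")[120:310,150:350]
cv2.imwrite("pics/s0c.png",cv2.resize(a,(800,600)[:1]+(760*600//760,) if 0 else (630,600),interpolation=cv2.INTER_CUBIC))
E
```

```text
[[ 0.648  0.078  0.008]
 [ 0.357  0.128  0.008]
 [ 0.397  0.311  0.008]
 [ 0.682  0.272  0.008]
 [ 0.576  0.183  0.034]
 [ 0.43   0.232  0.024]
 [ 0.712  0.219  0.005]
 [ 0.716  0.07   0.03 ]
 [ 0.361  0.386  0.02 ]
 [ 0.271  0.32   0.04 ]
 [ 0.752 -0.167  0.016]]
[[0.652 0.073 0.008]
 [0.642 0.084 0.008]
 [0.723 0.088 0.036]
 [0.725 0.063 0.036]
 [0.719 0.147 0.02 ]]
```

View pics/s0c.png

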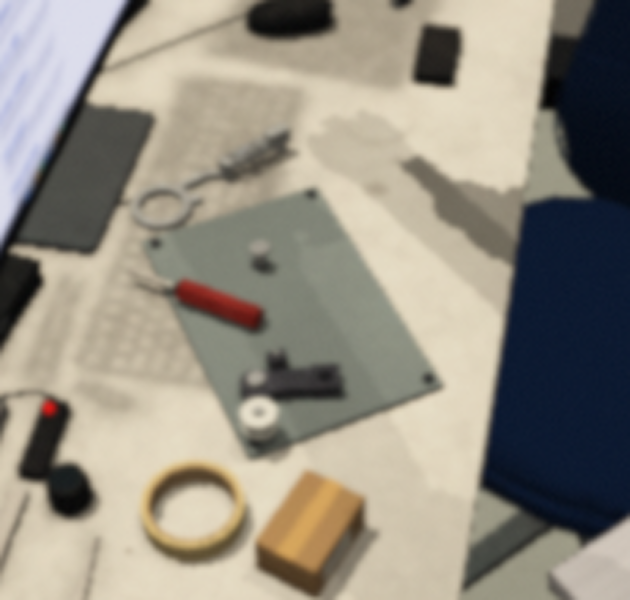

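The crop shows the plate corners, the stud at crop (260,250), the arm hole at (327,373) and the roller at (258,418). The driver lies at (220,305). Next I look from above the plate.

```bash
python3 -m pendant '[[-0.03,0.04,0.02,0,0,0,1],[-0.05,0.08,0.04,0,0,0,1],[-0.08,0.12,0.06,0,0,0,1],[-0.1,0.15,0.08,0,0,0,1],[-0.1,0.17,0.1,0,0,0,1],[-0.1,0.17,0.1,0,0,0,1],[-0.1,0.17,0.1,0,0,0,1],[-0.1,0.17,0.1,0,0,0,1]]'
python3 - <<'E'
from h import *
a=snap("wrist","w1.png")
cv2.imwrite("pics/w1b.png",cv2.resize(a,(800,600),interpolation=cv2.INTER_CUBIC)[:,:,::-1])
E
```

```text
time: 0.95
position: [0.55, 0.1678, 0.3487]
eef_rot: [-2.224, -2.218, 0.004]
wrist_force: [0.1, -0.2, -0.1]
finger_gap: 0.0857
grasp_force: 0.0
```

View pics/w1b.png

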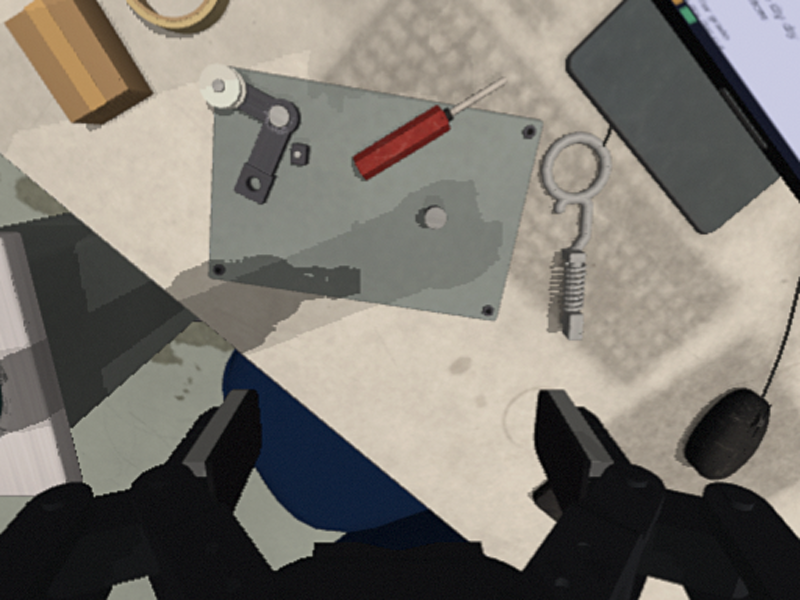

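The view shows the hole at (254,183), the stud head at (435,215) and the plug at (573,326). The ring is at (575,167), and the plate corners are at (494,320), (209,272) and (541,121).

```bash
python3 - <<'E'
from h import *
np.set_printoptions(precision=4,suppress=True)
P={"A":(494,320,.008),"B":(209,272,.008),"D":(541,121,.008),"hole":(254,183,.024),"pivot":(279,117,.03),"stud":(435,215,.034),"ring":(576,166,.01),"plugfarend":(574,338,.036),"plugmid":(573,326,.036),"drv":(362,170,.01),"drv2":(450,115,.01),"monbase":(705,232,.01)}
v=np.array(list(P.values()))
W=world("w1.png",(v[:,:2]+.5)/1.5625-.5,v[:,2])
for k,w in zip(P,W):print(k,w)
A,B,D,h,pv,s,r=W[:7]
print(np.degrees(np.arctan2(*(D-A)[1::-1])),np.degrees(np.arctan2(*(A-B)[1::-1])))
y=np.arctan2(*(A-B)[1::-1])+np.pi/2; y=np.radians((np.degrees(y)+np.degrees(np.arctan2(*(D-A)[1::-1])))/2)
ex=np.array([np.cos(y),np.sin(y)]);ey=np.array([-ex[1],ex[0]])
c1=(B+D)[:2]/2
print("yaw",np.degrees(y),"centre",c1, s[:2]+.065*ey, "stud",c1-.065*ey,"pivot",c1+.065*ex+.085*ey,"stop",c1+.085*ey)
d=h[:2]-(c1+.065*ex+.085*ey);print("r",np.hypot(*d),"crank",np.degrees(np.arctan2(d@ey,-d@ex)))
d=r-W[8];print("spring yaw",np.degrees(np.arctan2(d[1],d[0])),np.hypot(*d[:2]))
E
```

```text
A [0.6504 0.0727 0.008 ]
B [0.3593 0.1249 0.008 ]
D [0.6814 0.2673 0.008 ]
hole [0.418  0.2137 0.024 ]
pivot [0.4469 0.2701 0.03  ]
stud [0.5843 0.1856 0.034 ]
ring [0.7173 0.2276 0.01  ]
plugfarend [0.725  0.0641 0.036 ]
plugmid [0.7226 0.0769 0.036 ]
drv [0.5166 0.2243 0.01  ]
drv2 [0.5978 0.2724 0.01  ]
monbase [0.8508 0.1651 0.01  ]
80.93514516776493 -10.173117404494018
yaw 80.38101388163545 centre [0.5204 0.1961] [0.5203 0.1964] stud [0.5844 0.1852] pivot [0.4474 0.2744] stop [0.4365 0.2103]
r 0.06742382336260745 crank 16.250505815601738
spring yaw 91.99725838814737 0.15079615346006797
```

```bash
python3 -m pendant '[[0.04,-0.02,-0.02,0,0,0.04,1],[0.08,-0.04,-0.04,0,0,0.04,1],[0.12,-0.06,-0.06,0,0,0.04,1],[0.15,-0.08,-0.09,0,0,0.04,1],[0.173,-0.091,-0.13,0,0,0.04,1],[0.173,-0.091,-0.17,0,0,0.04,1],[0.173,-0.091,-0.21,0,0,0.04,1],[0.173,-0.091,-0.229,0,0,0.04,1]]'
python3 - <<'E'
from h import *
a=snap("wrist","w2.png")
cv2.imwrite("pics/w2b.png",cv2.resize(a,(800,600),interpolation=cv2.INTER_CUBIC)[:,:,::-1])
print(ctrl.state()["position"],proj("w2.png",[[.723,.077,.036],ctrl.state()["position"]])*1.5625)
E
```

```text
time: 1.8
position: [0.72, 0.0762, 0.1146]
eef_rot: [-2.176, -2.259, 0.012]
wrist_force: [-0.6, 1.1, -0.2]
finger_gap: 0.0853
grasp_force: 0.0
[0.71894438 0.07614968 0.11255367] [[404.42130463 327.23127608]
 [392.58867832 421.68494193]]
```

View pics/w2b.png

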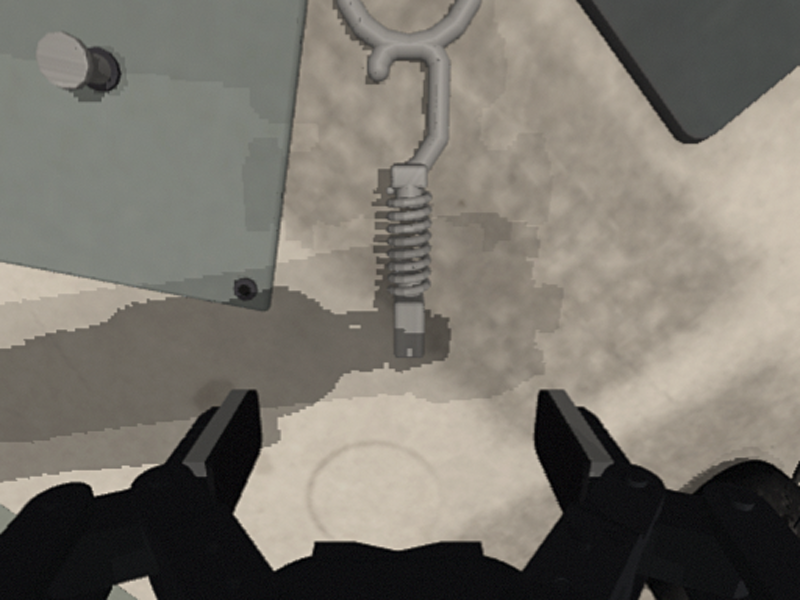

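The plug's top face spans about (394..424, 303..357), centred at (409,330). The spring runs vertically in the picture, so the tool yaw already matches it.

```bash
python3 - <<'E'
from h import *
f=lambda u:(np.array(u)+.5)/1.5625-.5
print(world("w2.png",f([(409.5,330),(409.5,303),(409.5,357),(408,166),(410,-2)]),[.036,.036,.036,.036,.01]), -cam("w2.png")["R"].T@cam("w2.png")["t"])
s=ctrl.state();print(s["position"],s["eef_rot"],Rn.from_rotvec(s["eef_rot"]).as_matrix())
E
```

```text
[[0.72525304 0.0758654  0.036     ]
 [0.72465121 0.08894037 0.036     ]
 [0.72587854 0.06227848 0.036     ]
 [0.72130044 0.14835196 0.036     ]
 [0.71946692 0.21509187 0.01      ]] [0.71831229 0.15766723 0.23936401]
[0.71894438 0.07614968 0.11255367] [-2.1746343  -2.25778642  0.0159407 ] [[-0.03751963  0.99922435 -0.01195691]
 [ 0.99929357  0.03749107 -0.00260357]
 [-0.00215327 -0.01204615 -0.99992512]]
```

```bash
python3 -m pendant '[[0.003,0,-0.02,0,0,0,1],[0.003,0,-0.04,0,0,0,0.2],[0.003,0,-0.05,0,0,0,0.2],[0.003,0,-0.05,0,0,0,0.2],[0.003,0,-0.05,0,0,0,0.2],[0.003,0,-0.05,0,0,0,0.2],[0.003,0,-0.05,0,0,0,0.2],[0.003,0,-0.05,0,0,0,0.2]]'
```

```text
time: 2.65
position: [0.7264, 0.079, 0.0722]
eef_rot: [2.176, 2.265, 0.002]
wrist_force: [0.2, -0.2, 0.6]
finger_gap: 0.0511
grasp_force: 0.0
```

```bash
python3 -m pendant '[[-0.001,-0.003,-0.02,0,0,0,0.1],[-0.001,-0.003,-0.036,0,0,0,0],[-0.001,-0.003,-0.036,0,0,0,0],[-0.001,-0.003,-0.036,0,0,0,-1],[-0.001,-0.003,-0.036,0,0,0,-1],[-0.001,-0.003,-0.036,0,0,0,-1],[-0.001,-0.003,-0.036,0,0,0,-1],[-0.001,-0.003,-0.036,0,0,0,-1]]'
```

```text
time: 3.45
position: [0.7256, 0.0762, 0.0361]
eef_rot: [2.176, 2.265, 0.002]
wrist_force: [1.5, 0.6, 1.4]
finger_gap: 0.0124
grasp_force: 61.1
```

```bash
python3 -m pendant '[[0,0,0.03,0,0,0,-1],[-0.02,0,0.07,0,0,0,-1],[-0.06,0.01,0.1,0,0,0,-1],[-0.1,0.02,0.12,0,0,-0.12,-1],[-0.14,0.03,0.12,0,0,-0.25,-1],[-0.18,0.04,0.12,0,0,-0.38,-1],[-0.22,0.05,0.12,0,0,-0.51,-1],[-0.25,0.06,0.12,0,0,-0.64,-1]]'
python3 -m pendant '[[-0.01,0.01,0,0,0,-0.14,-1],[-0.02,0.02,0,0,0,-0.28,-1],[-0.03,0.03,0,0,0,-0.42,-1],[-0.04,0.04,0,0,0,-0.56,-1],[-0.045,0.05,0,0,0,-0.7,-1],[-0.05,0.06,0,0,0,-0.84,-1],[-0.053,0.068,0,0,0,-0.98,-1],[-0.053,0.07,0,0,0,-1.12,-1]]'
python3 -m pendant '[[0,0,0,0,0,-0.14,-1],[0,0,0,0,0,-0.28,-1],[0,0,0,0,0,-0.42,-1],[0,0,0,0,0,-0.43,-1],[0,0,0,0,0,-0.43,-1],[0,0,0,0,0,-0.43,-1],[0,0,0,0,0,-0.43,-1],[0,0,0,0,0,-0.43,-1]]'
python3 - <<'E'
from h import *
a=snap("wrist","w3.png");b=snap("scene","s3.png");c=snap("side","d3.png")
cv2.imwrite("pics/w3b.png",cv2.resize(np.vstack([a,c]),(450,675)[:1]+(600,),interpolation=cv2.INTER_AREA)[:,:,::-1])
cv2.imwrite("pics/w3b.png",cv2.resize(np.hstack([a,c]),(800,300),interpolation=cv2.INTER_AREA)[:,:,::-1])
s=ctrl.state();print(s["position"],Rn.from_rotvec(s["eef_rot"]).as_matrix(),s["joints"],s["grasp_force"])
E
```

```text
time: 4.25
position: [0.4721, 0.136, 0.1553]
eef_rot: [-2.782, -1.458, 0.002]
wrist_force: [-0.2, -0.5, -2.0]
finger_gap: 0.0127
grasp_force: 60.8
time: 5.05
position: [0.4212, 0.2069, 0.1554]
eef_rot: [-3.132, 0.241, 0.001]
wrist_force: [-0.3, 1.1, -1.5]
finger_gap: 0.0127
grasp_force: 60.8
time: 5.85
position: [0.4221, 0.2059, 0.1553]
eef_rot: [-3.011, 0.896, 0.0]
wrist_force: [0.0, 0.3, -1.8]
finger_gap: 0.0127
grasp_force: 60.7
[0.42204514 0.20588599 0.15530532] [[ 8.37001524e-01 -5.47200555e-01 -3.02438347e-05]
 [-5.47200554e-01 -8.37001525e-01  2.94584613e-05]
 [-4.14338221e-05 -8.10733393e-06 -9.99999999e-01]] [-0.84041525  0.30758141  0.36846205  2.1336975  -0.16495324  0.72659126
 -2.51384103] 60.747703313827515
```

View pics/w3b.png

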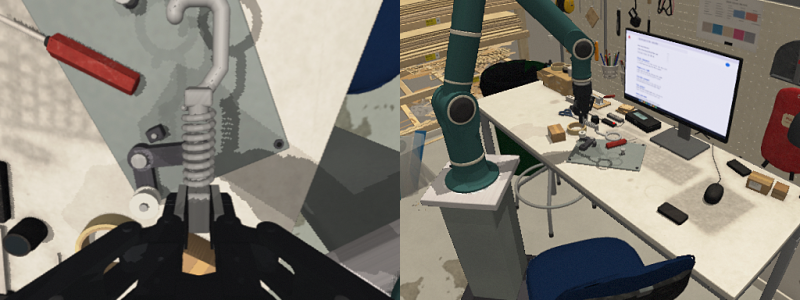

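The wrist view shows the spring held straight along the tool, with the plug covering the hole. I shift aside to see the hole.

```bash
python3 -m pendant '[[-0.01,0.03,0,0,0,0,-1],[-0.023,0.075,0,0,0,0,-1],[-0.023,0.075,0,0,0,0,-1],[-0.023,0.075,0,0,0,0,-1],[-0.023,0.075,0,0,0,0,-1],[-0.023,0.075,0,0,0,0,-1],[-0.023,0.075,0,0,0,0,-1],[-0.023,0.075,0,0,0,0,-1]]'
python3 - <<'E'
from h import *
a=snap("wrist","w4.png")
print(ctrl.state()["position"],proj("w4.png",[.418,.2145,.024]))
cv2.imwrite("pics/w4b.png",cv2.resize(a,(800,600),interpolation=cv2.INTER_CUBIC)[:,:,::-1])
E
```

```text
time: 6.8
position: [0.3993, 0.2803, 0.1554]
eef_rot: [3.01, -0.899, 0.0]
wrist_force: [-0.3, -0.5, -1.2]
finger_gap: 0.0126
grasp_force: 60.8
[0.39925109 0.28049698 0.15536253] [[309.45042309 127.34929528]]
```

View pics/w4b.png

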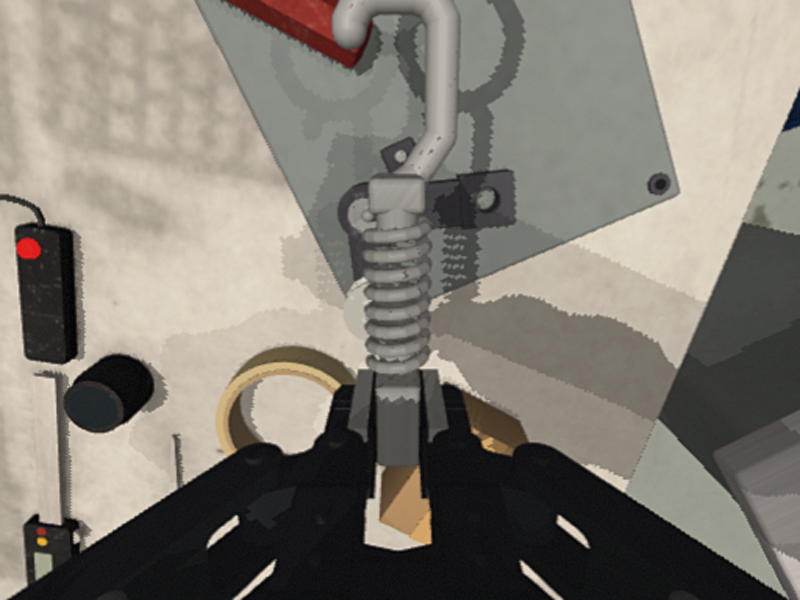

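The hole mouth is at (487,198), and the end bar of the hook is at about (400,3).

```bash
python3 - <<'E'
from h import *
np.set_printoptions(precision=4,suppress=True)
f=lambda u:(np.array(u)+.5)/1.5625-.5
print(world("w4.png",f([(487,198),(659,184),(362,212)]),[.024,.008,.03]))
s=ctrl.state();R=Rn.from_rotvec(s["eef_rot"]).as_matrix();p=np.array(s["position"])
for L in [(.122,0,.031),(.111,.0135,.031),(.062,0,.0)]: print(proj("w4.png",p+R@np.array(L))*1.5625)
E
```

```text
[[0.4176 0.2128 0.024 ]
 [0.3687 0.1271 0.008 ]
 [0.4482 0.2714 0.03  ]]
[[400.137  -12.8716]]
[[446.4744  30.7458]]
[[400.3108 215.3838]]
```

```bash
python3 -m pendant '[[0.01,-0.03,-0.02,0,0,0,-1],[0.0218,-0.0695,-0.04,0,0,0,-1],[0.0218,-0.0695,-0.07,0,0,0,-1],[0.0218,-0.0695,-0.09,0,0,0,-1],[0.0218,-0.0695,-0.09,0,0,0,-1],[0.0218,-0.0695,-0.09,0,0,0,-1],[0.0218,-0.0695,-0.09,0,0,0,-1],[0.0218,-0.0695,-0.09,0,0,0,-1]]'
python3 -m pendant '[[0,0,-0.003,0,0,0,-1],[0,0,-0.006,0,0,0,-1],[0,0,-0.008,0,0,0,-1],[0,0,-0.01,0,0,0,-1],[0,0,-0.01,0,0,0,-1],[0,0,-0.01,0,0,0,-1],[0,0,-0.01,0,0,0,-1],[0,0,-0.01,0,0,0,-1]]'
```

```text
time: 7.65
position: [0.4215, 0.2121, 0.0664]
eef_rot: [-3.009, 0.896, -0.002]
wrist_force: [0.2, -0.2, -1.1]
finger_gap: 0.0123
grasp_force: 60.8
time: 8.45
position: [0.4207, 0.2112, 0.0552]
eef_rot: [3.01, -0.897, -0.0]
wrist_force: [-0.8, -1.8, -3.2]
finger_gap: 0.0125
grasp_force: 60.6
```

```bash
python3 -m pendant '[[0,0,-0.002,0,0,0,-1],[0,0,-0.004,0,0,0,-1],[0,0,-0.006,0,0,0,-1],[0,0,-0.008,0,0,0,-1],[0,0,-0.009,0,0,0,-1],[0,0,-0.009,0,0,0,-1],[0,0,-0.009,0,0,0,-1],[0,0,-0.009,0,0,0,-1]]'
python3 - <<'E'
from h import *
a=snap("wrist","w5.png")
cv2.imwrite("pics/w5b.png",cv2.resize(a,(800,600),interpolation=cv2.INTER_CUBIC)[:,:,::-1])
print(ctrl.state()["position"],ctrl.state()["wrist_force"])
E
```

```text
time: 9.25
position: [0.4208, 0.2111, 0.0462]
eef_rot: [3.01, -0.898, 0.0]
wrist_force: [1.4, -4.6, -0.2]
finger_gap: 0.0123
grasp_force: 60.9
[0.42081456 0.21107519 0.04619094] [ 0.50249484 -5.10719326  0.03217191]
```

View pics/w5b.png

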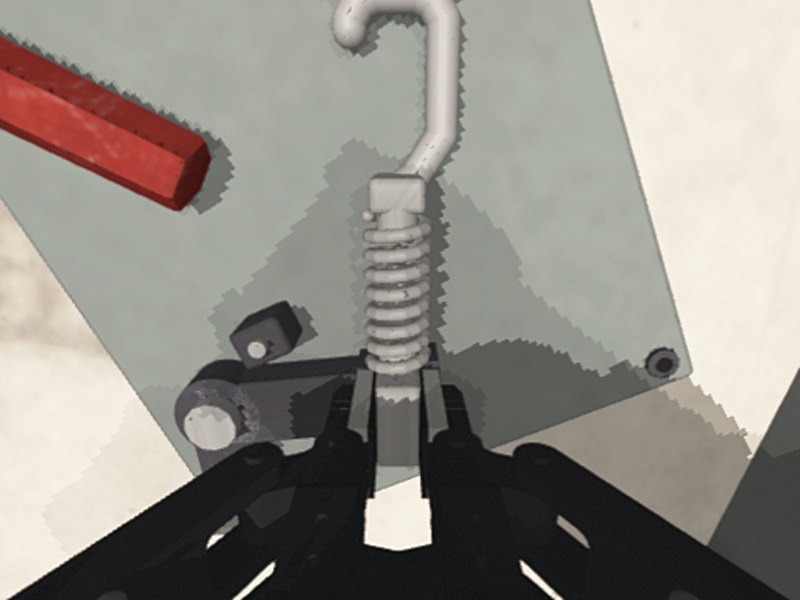

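The peg is down: TCP z is 46 mm, the vertical force is about zero, and the plug sits over the arm with the hook level above the plate. I release and go over the ring.

```bash
python3 -m pendant '[[0,0,-0.001,0,0,0,-0.5],[0,0,-0.001,0,0,0,-0.4],[0,0,0,0,0,0,-0.4],[0,0,0.01,0,0,0,-0.4],[0,0,0.03,0,0,0,-0.4],[0,0,0.06,0,0,0,-0.6],[0,0,0.09,0,0,0,-1],[0.02,-0.013,0.09,0,0,0,-1]]'
python3 -m pendant '[[0.03,-0.02,0,0,0,0,-1],[0.07,-0.045,0,0,0,0,-1],[0.105,-0.069,0,0,0,0,-1],[0.105,-0.069,0,0,0,0,-1],[0.105,-0.069,0,0,0,0,-1],[0.105,-0.069,0,0,0,0,-1],[0.105,-0.069,0,0,0,0,-1],[0.105,-0.069,0,0,0,0,-1]]'
python3 - <<'E'
from h import *
a=snap("wrist","w6.png")
cv2.imwrite("pics/w6b.png",cv2.resize(a,(800,600),interpolation=cv2.INTER_CUBIC)[:,:,::-1])
print(ctrl.state()["position"],proj("w6.png",[[.546,.129,.015],[.5844,.1852,.034]])*1.5625)
E
```

```text
time: 10.1
position: [0.4412, 0.2016, 0.1404]
eef_rot: [-3.007, 0.888, -0.004]
wrist_force: [0.6, 0.5, -0.0]
finger_gap: 0.0003
grasp_force: 0.0
time: 10.9
position: [0.545, 0.1306, 0.1365]
eef_rot: [-3.011, 0.894, 0.001]
wrist_force: [0.3, 0.1, -0.0]
finger_gap: 0.0002
grasp_force: 0.0
[0.54518944 0.13040292 0.13643863] [[400.34683625 294.62310854]
 [265.42437413 303.10835059]]
```

View pics/w6b.png

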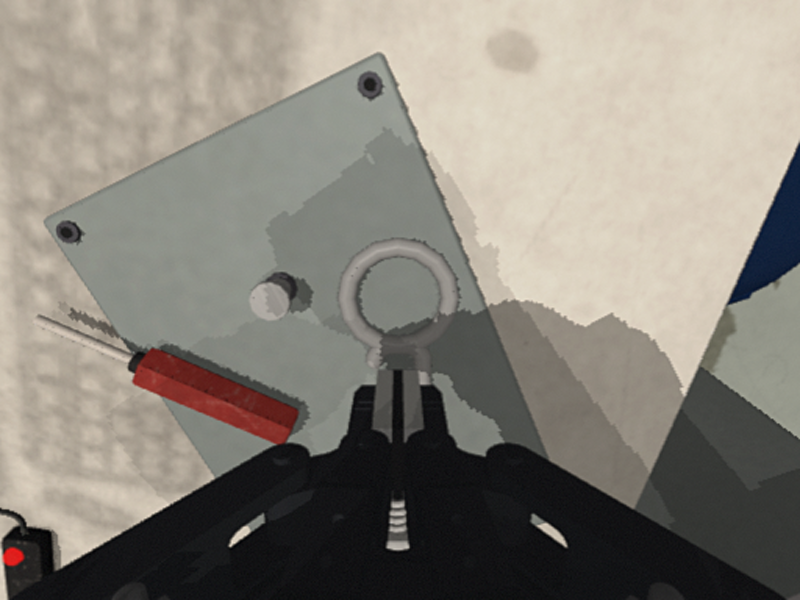

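The ring centre is at (399,294) and the stud head at (268,301), both within 3 px of prediction. I go down into the ring.

```bash
python3 -m pendant '[[0.001,-0.001,-0.03,0,0,0,-1],[0.001,-0.001,-0.06,0,0,0,-1],[0.001,-0.001,-0.08,0,0,0,-1],[0.001,-0.001,-0.095,0,0,0,-1],[0.001,-0.001,-0.105,0,0,0,-1],[0.001,-0.001,-0.105,0,0,0,-1],[0.001,-0.001,-0.105,0,0,0,-1],[0.001,-0.001,-0.105,0,0,0,-1]]'
python3 -m pendant '[[0.006,-0.003,0,0,0,0,-1],[0.012,-0.006,0,0,0,0.02,-1],[0.018,-0.008,0,0,0,0.03,-1],[0.024,-0.01,0,0,0,0.04,-1],[0.03,-0.011,0,0,0,0.05,-1],[0.036,-0.012,0,0,0,0.06,-1],[0.042,-0.013,0,0,0,0.07,-1],[0.048,-0.013,0,0,0,0.07,-1]]'
```

```text
time: 11.75
position: [0.5476, 0.1286, 0.0322]
eef_rot: [-3.01, 0.897, -0.002]
wrist_force: [0.3, 0.7, 0.7]
finger_gap: -0.0003
grasp_force: 0.0
time: 12.55
position: [0.592, 0.117, 0.0313]
eef_rot: [-3.041, 0.789, 0.012]
wrist_force: [-10.9, 4.4, 9.5]
finger_gap: -0.0002
grasp_force: 7.2
```

```bash
python3 -m pendant '[[0,0,0,0,0,0,-1],[0,0,0,0,0,0,-1],[0,0,0,0,0,0,-1],[0,0,0,0,0,0,-1],[0,0,0,0,0,0,-1],[0,0,0,0,0,0,-1],[0,0,0,0,0,0,-1],[0,0,0,0,0,0,-1]]'
python3 - <<'E'
from h import *
a=snap("wrist","w7.png")
p=np.array(ctrl.state()["position"])
R=Rn.from_rotvec(ctrl.state()["eef_rot"]).as_matrix()
print(p,R[:,0],proj("w7.png",[p,p-[0,0,.019],[.5844,.1852,.034]])*1.5625)
cv2.imwrite("pics/w7b.png",cv2.resize(a,(800,600),interpolation=cv2.INTER_CUBIC)[:,:,::-1])
E
```

```text
time: 13.35
position: [0.5933, 0.117, 0.0315]
eef_rot: [-3.04, 0.789, 0.007]
wrist_force: [-6.6, 4.1, 6.8]
finger_gap: -0.0
grasp_force: 4.9
[0.59325725 0.11696824 0.03143283] [ 0.87384425 -0.48618438 -0.00457897] [[400.38564161 421.97173699]
 [400.00359427 390.62024882]
 [229.11021804 535.94030191]]
```

View pics/w7b.png

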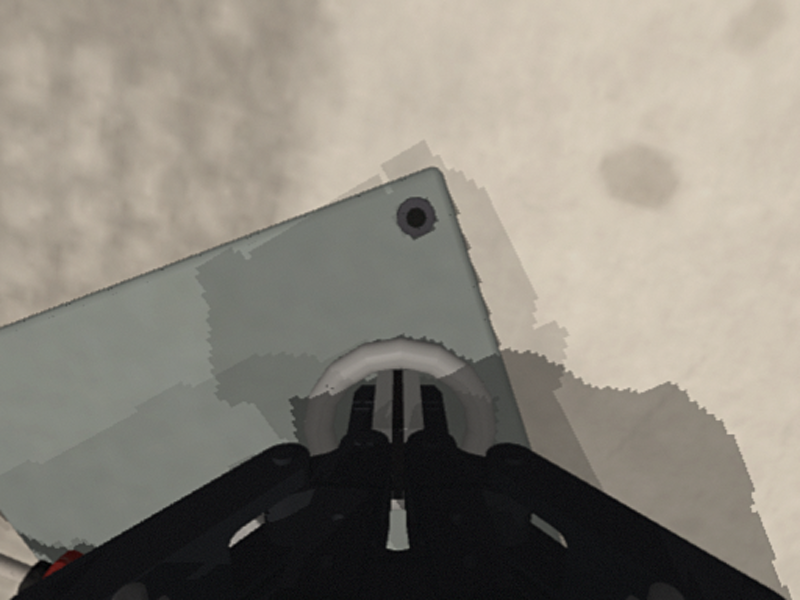

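The shut fingers are inside the ring at its far side, with the middle of the ring's far bar near (403,357).

```bash
python3 - <<'E'
from h import *
f=lambda u:(np.array(u)+.5)/1.5625-.5
w=world("w7.png",f([(403,357),(403,339)]),[.019,.015]);print(w)
p=np.array([.5933,.117]);H=np.array([.4365,.2103])
print(np.hypot(*(w[0,:2]-p)),np.hypot(*(w[1,:2]-p)))
for h in(H,np.array([.4178,.213])):
  for q,r in((w[0,:2],28),(w[1,:2],33)):
    d=q-h;print(np.hypot(*d)*1e3-r-154,np.degrees(np.arctan2(d[1],d[0])))
E
```

```text
[[0.60662052 0.1086453  0.019     ]
 [0.61049575 0.10645926 0.015     ]]
0.015723780933554542 0.020169311238697932
16.178378322148802 -30.86022547194639
15.626309519898285 -30.828769791006337
33.738481716491975 -28.927940783630035
33.18760753436567 -28.938036071600973
```

```bash
python3 -m pendant '[[0.006,-0.001,0.001,0,0,0.01,-1],[0.012,-0.002,0.001,0,0,0.02,-1],[0.018,-0.003,0.001,0,0,0.03,-1],[0.024,-0.004,0.001,0,0,0.035,-1],[0.03,-0.0045,0.001,0,0,0.035,-1],[0.036,-0.005,0.001,0,0,0.035,-1],[0.036,-0.005,0.001,0,0,0.035,-1],[0.036,-0.005,0.001,0,0,0.035,-1]]'
python3 - <<'E'
from h import *
a=snap("wrist","w8.png");b=snap("scene","s8.png");c=snap("side","d8.png")
p=np.array(ctrl.state()["position"]);print(p)
cv2.imwrite("pics/m8.png",np.hstack([cv2.resize(b[150:290,170:310],(400,400),interpolation=cv2.INTER_CUBIC),cv2.resize(c[130:270,200:340],(400,400),interpolation=cv2.INTER_CUBIC)])[:,:,::-1])
E
```

```text
time: 14.2
position: [0.6257, 0.1135, 0.0314]
eef_rot: [-3.054, 0.734, 0.02]
wrist_force: [-13.6, 6.1, 9.8]
finger_gap: 0.0001
grasp_force: 8.5
[0.62569237 0.11353695 0.03147276]
```

View pics/m8.png

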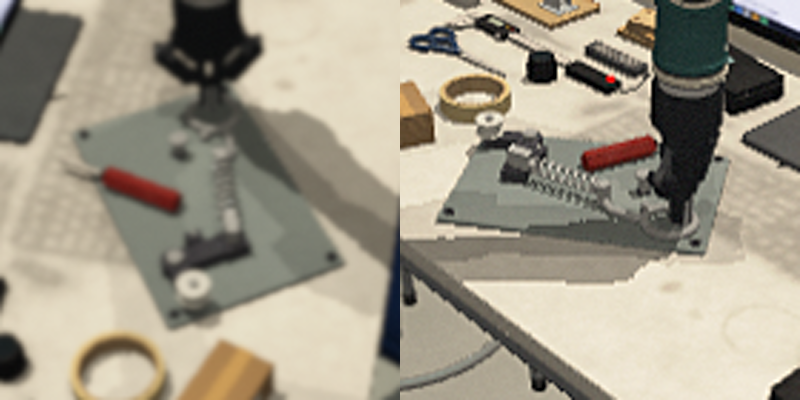

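The left panel shows the peg in the arm and the spring stretched with the hook beside the stud at about (180,140). The right panel shows the fingers in the ring. I swing the hook to the stud.

```bash
python3 -m pendant '[[0.005,0.0105,0,0,0,0.05,-1],[0.009,0.021,0,0,0,0.1,-1],[0.013,0.0316,0,0,0,0.16,-1],[0.016,0.0424,0,0,0,0.21,-1],[0.018,0.049,0,0,0,0.24,-1],[0.0195,0.056,0,0,0,0.27,-1],[0.0205,0.062,0,0,0,0.3,-1],[0.0205,0.062,0,0,0,0.3,-1]]'
python3 - <<'E'
from h import *
a=snap("wrist","w9.png");b=snap("scene","s9.png");c=snap("side","d9.png")
s=ctrl.state();p=np.array(s["position"]);print(p,s["wrist_force"])
cv2.imwrite("pics/m9.png",np.hstack([cv2.resize(b[150:290,170:310],(400,400),interpolation=cv2.INTER_CUBIC),cv2.resize(c[150:250,220:320],(400,400),interpolation=cv2.INTER_CUBIC)])[:,:,::-1])
E
```

```text
time: 15.15
position: [0.6469, 0.172, 0.0314]
eef_rot: [3.127, -0.271, -0.017]
wrist_force: [-12.4, -0.7, 8.2]
finger_gap: -0.0003
grasp_force: 7.8
[0.64687178 0.17205535 0.03141523] [-12.82053085  -0.84278312   7.81770802]
```

```bash
python3 -m pendant '[[0,0.002,0,0,0,0,-1],[-0.003,0.0025,0,0,0,0,-1],[-0.006,0.003,0,0,0,0,-1],[-0.009,0.0035,0,0,0,0,-1],[-0.013,0.004,0,0,0,0,-1],[-0.017,0.005,0,0,0,0,-1],[-0.021,0.0055,0,0,0,0,-1],[-0.021,0.0055,0,0,0,0,-1]]'
python3 -c "
from h import *
s=ctrl.state();print(s['position'],s['wrist_force'],Rn.from_rotvec(s['eef_rot']).as_matrix()[:,0])"
```

```text
time: 16.1
position: [0.6306, 0.1778, 0.0324]
eef_rot: [-3.13, 0.273, -0.001]
wrist_force: [0.8, 0.7, -0.3]
finger_gap: -0.0003
grasp_force: 0.0
[0.63062138 0.17778121 0.03237911] [ 0.83360733  0.68656254 -0.33649034] [ 9.84847177e-01 -1.73422773e-01  7.61038295e-04]
```

The force dropped to zero with the fingers still inside the ring, so the hook is carrying the spring. I centre in the ring and lift out.

```bash
python3 -m pendant '[[-0.004,0.0005,0,0,0,0,-1],[-0.005,0.001,0,0,0,0,-1],[-0.005,0.001,0.01,0,0,0,-1],[-0.005,0.001,0.02,0,0,0,-1],[-0.005,0.001,0.04,0,0,0,-1],[-0.005,0.001,0.07,0,0,0,-1],[-0.005,0.001,0.1,0,0,0,-1],[-0.005,0.001,0.12,0,0,0,-1]]'
python3 -m pendant '[[-0.03,-0.01,0.03,0,0,0,-1],[-0.06,-0.02,0.06,0,0,0,-1],[-0.09,-0.03,0.09,0,0,0,-1],[-0.12,-0.03,0.12,0,0,0,-1],[-0.12,-0.03,0.12,0,0,0,-1],[-0.12,-0.03,0.12,0,0,0,-1],[-0.12,-0.03,0.12,0,0,0,-1],[-0.12,-0.03,0.12,0,0,0,-1]]'
python3 - <<'E'
from h import *
a=snap("wrist","w10.png")
g=cv2.cvtColor(a,cv2.COLOR_RGB2GRAY)
# spring-frame expected features with seat=stud, arm at stop
H=np.array([.4365,.2103]);S=np.array([.5844,.1852]);u=(S-H)/np.hypot(*(S-H));n=np.array([-u[1],u[0]])
def line(lo,hi,off,z,st=.005):
    for d in np.arange(lo,hi,st):
        q=H+u*d+n*off;x=proj("w10.png",[*q,z])[0];r=np.round(x).astype(int)
        print(round(d*1e3),r,g[r[1],r[0]] if 0<=r[1]<384 and 0<=r[0]<512 else None,end="; ")
    print()
line(.145,.235,0,.015,.004)   # along axis through ring: ring bars expected at 161, 217
for d in(.189,): 
    for o in np.arange(-.045,.046,.005):
        x=proj("w10.png",[*(H+u*d+n*o),.015])[0];r=np.round(x).astype(int);print(round(o*1e3),g[r[1],r[0]],end="; ")
print()
E
```

```text
time: 16.9
position: [0.6266, 0.1791, 0.1559]
eef_rot: [-3.128, 0.274, -0.006]
wrist_force: [0.5, 0.6, 0.5]
finger_gap: 0.0
grasp_force: 0.0
time: 17.7
position: [0.5055, 0.1487, 0.2713]
eef_rot: [3.128, -0.274, -0.002]
wrist_force: [-0.7, 0.2, 0.3]
finger_gap: 0.0
grasp_force: 0.0
145 [213 103] 180; 149 [213 100] 180; 153 [213  97] 182; 157 [213  93] 186; 161 [213  89] 176; 165 [213  86] 156; 169 [212  82] 148; 173 [212  79] 151; 177 [212  75] 152; 181 [212  71] 147; 185 [212  68] 147; 189 [212  64] 148; 193 [211  60] 149; 197 [211  56] 150; 201 [211  53] 149; 205 [211  49] 151; 209 [211  45] 139; 213 [211  41] 109; 217 [210  37] 182; 221 [210  33] 151; 225 [210  29] 152; 229 [210  25] 152; 233 [210  21] 143; 
-45 148; -40 152; -35 117; -30 158; -25 149; -20 149; -15 148; -10 149; -5 148; 0 148; 5 151; 10 151; 15 150; 20 116; 25 149; 30 176; 35 149; 40 150; 45 147;
```

```bash
python3 - <<'E'
from h import *
g=cv2.cvtColor(cv2.imread("pics/w10.png"),cv2.COLOR_BGR2GRAY)
H=np.array([.4365,.2103]);S=np.array([.5844,.1852]);u=(S-H)/np.hypot(*(S-H));n=np.array([-u[1],u[0]])
def v(d,o,z):
    r=np.round(proj("w10.png",[*(H+u*d*1e-3+n*o*1e-3),z])[0]).astype(int);return int(g[r[1],r[0]]) if 0<=r[1]<384 and 0<=r[0]<512 else -1
print("plug axis",[(d,v(d,0,.046)) for d in range(-24,30,2)])
print("plug across",[(o,v(4,o,.046)) for o in range(-20,21,2)])
print("arm edge facing stud, at o=28",[(d,v(d,28,.024)) for d in range(-24,25,2)])
E
```

```text
plug axis [(-24, 137), (-22, 137), (-20, 138), (-18, 140), (-16, 138), (-14, 138), (-12, 139), (-10, 138), (-8, 137), (-6, 183), (-4, 178), (-2, 178), (0, 179), (2, 179), (4, 179), (6, 180), (8, 178), (10, 180), (12, 180), (14, 180), (16, 182), (18, 172), (20, 143), (22, 82), (24, 91), (26, 164), (28, 166)]
plug across [(-20, 59), (-18, 61), (-16, 47), (-14, 52), (-12, 74), (-10, 139), (-8, 176), (-6, 173), (-4, 175), (-2, 178), (0, 179), (2, 124), (4, 67), (6, 75), (8, 73), (10, 77), (12, 77), (14, 78), (16, 79), (18, 78), (20, 77)]
arm edge facing stud, at o=28 [(-24, 137), (-22, 138), (-20, 136), (-18, 139), (-16, 140), (-14, 141), (-12, 101), (-10, 76), (-8, 76), (-6, 78), (-4, 78), (-2, 75), (0, 77), (2, 76), (4, 73), (6, 75), (8, 76), (10, 79), (12, 84), (14, 74), (16, 75), (18, 77), (20, 78), (22, 80), (24, 69)]
```

The ring bars sit at 161 and 217 mm from the hole along the axis, as expected for a seated hook. The plug and arm edges fit the arm being at its stop.

```bash
python3 -c "
from station import ctrl
print(ctrl.finish_job())"
```

```text
the job is handed in; nothing more can be done
None
```

I handed the job in at about 18 s: peg in the arm's hole, spring hooked on the stud and stretched, and the arm against its stop. The force drop at the fingers and final camera measurements support this, but no verdict came back, and I viewed 11 pictures, one over your limit of 10.

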